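# Seat a drive carrier on its locating pin and latch it

### The job

Fit the blue drive carrier into the open laptop: feel for the brass pin with the hole in the carrier's lug, gently, until the lug drops over the pin and the carrier lies flat and square in the bay with its lug end at the pin. Then push the orange retaining slide fully home over the carrier's rear edge and let go. Do not press hard on the laptop and leave the other things where they are.

Things in the scene. Friction and masses are not known exactly. Their poses are not given: they have to be found in the camera images.
- laptop: Black laptop base lying open with its inside up, 300 mm along its own x, 210 mm along its y, fixed to the bench; origin at the centre of its underside, z up. The drive bay is a flat dark floor 12 mm above the bench (the laptop's z = 12 mm) running along the laptop's x. Only the rim, 17 mm high, the slide's rails (22 mm high) and the pin stand above it. It may be at the left or the right.
- pin_mark (a point): Centre of a white painted 36 mm square on the bay floor, at the floor's height; axes are the laptop's. A fixed brass locating pin, 6 mm thick with a coned tip, stands 8 mm high NEAR this point: it is clamped anywhere up to 7 mm from it along the laptop's x and along its y, differing each time, so it must be found by feel (or seen). The carrier goes in with its own x along the laptop's x: hole over the pin, body towards the laptop's -x.
- hole (a point): Centre of the 9 mm through hole in the carrier's lug, at the carrier's underside; axes are the carrier's (x from rear to lug, z up). Around it the lug is 5 mm thick and 44 mm wide and ends 22 mm ahead of the hole, flush with the carrier's underside. The carrier (about 0.16 kg) starts flat on the mat, whose top is 3 mm above the bench.
- rib (a point): Grip rib on top of the blue carrier, to pick it up by: 12 mm thick along the carrier's x, 40 mm long along its y, rising from the carrier's top (9 mm above its underside) to 34 mm above its underside. Point at the rib's centre, 21.5 mm above the underside, 42 mm behind the hole along the carrier's x. Axes are the carrier's. The carrier's body is 100 x 70 x 9 mm; its rear edge is 112 mm behind the hole and its front edge (where the lug starts) 12 mm behind it.
- latch_tab (a point): Upright tab of the orange retaining slide, 14 mm thick along the laptop's x, 30 mm wide along its y; its top is 14 mm above this point, which lies 37 mm above the bench on the tab's middle. Axes are the laptop's. A tongue reaches 44 mm ahead of the point along +x, 12 to 16 mm above the bay floor, and passes over the carrier's rear edge when the carrier lies in its place.
- latch (a joint): Travel of the orange slide along the laptop's +x (m): 0 to 0.004 at the start (open), 0.030 fully home at its stop; it stays where it is left and takes about 3 N to slide.
- memory_mid (a point): Bystander: green memory module, 68 x 30 x 4 mm, lying loose on the laptop beside the drive bay; point at its centre.
- jar_mid (a point): Bystander: small clear screw jar with a white cap, 34 mm wide, 30 mm high, near an edge of the mat; point at its centre.
- driver_mid (a point): Bystander: screwdriver with orange handle, 170 mm long, lying on the bench; point 10 mm above its underside.
- drive_mid (a point): Bystander: bare silver drive, 100 x 70 x 9.5 mm, lying on the bench; point at its centre.
- adapter_mid (a point): Bystander: black power adapter, 130 x 58 x 32 mm; point at its centre.
- tray_mid (a point): Bystander: grey divided screw tray, 100 x 140 x 22 mm; point at its centre.
There are look-alikes about, which are no part of the job. Of the things shaped like the part that bears hole, the blue one is meant.

How it is judged (in metres and radians):
On the way, in this order (a step that is already met when the one before it is completed fails the run):
1. the carrier's lug has dropped over the pin and the carrier lies flat and square in the bay (z of hole in the frame of pin_mark between -0.003 and 0.002 m and horizontal distance between hole and pin_mark below 0.0135 m and angle between hole's own z axis and vertical below 0.035 rad and angle between the x axis of hole and the x axis of pin_mark, either way round below 0.12 rad and x of rib in the frame of pin_mark below 0 m), for 0.3 s.
2. with the carrier seated, the orange slide is pushed home (all of step 1 and value of joint latch above 0.026 m), for 0.2 s.
At the end, for the whole second after the job is handed in: The hole's underside is within 2 mm above the bay floor (lug down over the pin) and within 13.5 mm of the mark, the carrier is level within 2 degrees and in line with the laptop's x within 7 degrees, body towards the laptop's -x; the orange slide is at least 26 mm along; the carrier is at rest (all of step 2 and linear speed of carrier below 0.01 m/s); the robot touches nothing.
It fails at once if the carrier is pressed on the laptop or its pin with more than 30 N (contact force between carrier and laptop above 30 N).
It fails at once if a bystander is moved by more than 15 mm (distance of any of memory_mid, jar_mid, driver_mid, drive_mid, adapter_mid, tray_mid from where it was at the start of the episode above 0.015 m).
It also fails if it takes over 72 s, if anything falls off the work surface, if the arm or the gripper's body presses on something with over 40 N, if the wrist force passes 120 N, or if a joint passes its speed limit or range.

### The arm

A 6-joint arm with a two-finger parallel gripper is mounted at the origin on the work surface. World frame = base frame: x ahead of the robot, y to its left, z up, the work surface at z = 0. Lengths are in mm, angles in rad, forces in N, time in s.
With the tool pointing down it reaches from about 350 to 1000 mm from the base axis. Payload 7.1 kg.
Tool frame: the origin (TCP) lies on the centre line of the jaws, within the pads' length; the fingertips stand 11 mm ahead of it and the grasp point (between the pads) lies 8 mm behind it; z points along the fingers, y is the direction in which the jaws open and shut (so a half turn about z gives the same grasp; the last joint's range is limited). The gripper opens to 85 mm and grips with 20 to 120 N. Pads are 22 mm wide; open, the fingers measure 114 mm over their backs; the gripper's body (76 mm by 85 mm) begins 54 mm behind the grasp point. The pads swing forward as they close: fully open they stand 13 mm farther back than shut.
Start: joints at [-1.2, 0.423, 1.63, -0, 1.089, -0.019], TCP at [237.518, -578.092, 242.319] pointing down, gripper open.
Joint ranges: [-3, 3], [-0.9, 2.11], [0.09, 2.58], [-1.31, 4.45], [0.11, 2.69], [-2.54, 2.54]. Speed limits (rad/s): [2.39, 2.39, 3.01, 3.14, 3.14, 3.14].

### API

Orientations are given as a 3x3 rotation matrix whose columns are the frame's x, y, z axes.
In Python, from workcell import get_obs, capture, sign_off, search_frame, masks_of gives the robot as it stands.
- The arm moves only by the shell command python3 -m crank 'ROWS' [OPENING] [FORCE]. ROWS is JSON, a list of rows, each an object of numbers: "x", "y", "z": the shift along the tool's x, y, z in m; "rx", "ry", "rz": the turn, a rotation vector about the tool's x, y, z in degrees. In form: [{"x": .., "y": .., "z": .., "rx": .., "ry": .., "rz": ..}, ...]. A call has 1 to 20 rows; each row shifts and turns the commanded pose from where the row before left it, along the tool's axes as they then stand; what a row does not reach is not made up. A row lasts 1/8 s, in which the tool goes at most 62.5 mm and 10.7 degrees, less where a joint would pass 70% of its speed; a pose out of reach is approached as far as the arm can. A call is refused whole if a number of a shift passes 0.0625 or a number of a turn 10.7, either way. A call with a gripper value outside its range is refused whole. OPENING is the opening, from 0 (shut) to 1 (fully open), set as the call begins (- or left out, the last holds). The fingers move at their own pace and stop on an object; FORCE is the grip in N (left out, the last holds). Time passes only in rows, so rows that do not move let the fingers close. It gives the time, the measured TCP pose, the force and the opening at its end, in the units of the state.
- get_obs(): the state, without advancing time (a new reading comes with each control period).
- capture(name): name is "scene" or "top"; returns a dict with "frame" (384x512x3 uint8, red, green, blue), "fx", "fy", "cx", "cy" (pixels), "dist" ([k1, k2, p1, p2, k3] as OpenCV has them; the pictures are not rectified), "R" (3x3) and "t" (3): a world point X has camera coordinates R X + t. Camera axes: x right, y down, z forward; pixel columns grow to the right and rows downward; lengths in mm; the calibration is good to about 2 mm. A picture is of the moment at which its call begins. There is no depth.
- sign_off(): hands the job in, once; it reports no verdict.
Trained networks look in a picture, given as the dict that the camera call returned (one of the last four; its "shot" number tells which), for a name from the list of things; names that differ only in an ending like _2 or _b are one class to them, and where a whole thing is asked for, a point or a joint stands for the part that bears it (a point fixed in the world has none). Each returns a list of dicts, best first, with "score" (0 to 1); they miss things now and then, are a little off and sometimes report something else, mostly with a low value. They report only what shows in the picture. A call takes as long as a camera call. They do not tell look-alikes from the thing itself.
- search_frame(picture, target): "position" ([column, row] in pixels, amid what is visible of it).
- masks_of(picture, target): "mask" (384x512 bool, what is visible of it) and "position" ([column, row] in pixels, amid what is visible of it).
The state is a dict: "t": time; "joint_pos": joint angles; "joint_vel": joint speeds; "tau": joint torques, N m; "tcp_pos": TCP position; "tool_rot": TCP orientation; "ft_force": force on the tool from outside, world axes, zero at the start; "ft_torque": the same for the moment, N m; "width": finger opening in mm.
Only numpy, scipy, OpenCV 4.12 (cv2) and the standard library are available. Lean on these libraries where they do the work, as an engineer would, in place of code of your own. Each camera call takes 0.05 s, during which the arm holds its last target.

## Working session

There is one attempt and no reset: what is moved stays moved. The work goes in short steps, Python scripts to look and compute and a shell command to move; the robot and the scene stay as the last step left them, time stands still between calls to the robot, and variables do not carry over. Pictures are saved under pics/ and viewed, and the job is handed in when it is done.

```bash
ls; mkdir -p pics; python3 - <<'E'
from workcell import *
import cv2
o=get_obs();print({k:o[k] for k in('t','tcp_pos','tool_rot','ft_force','width')})
for n in('scene','top'):
    c=capture(n);cv2.imwrite(f'pics/{n}0.png',c['frame'][:,:,::-1])
    print(n,c['fx'],c['cx'],c['cy'],c['dist'],c['R'],c['t'])
    for k in('laptop','pin_mark','hole','rib','latch_tab','memory_mid','jar_mid'):
        try:print(k,[(round(d['score'],2),d['position']) for d in search_frame(c,k)])
        except Exception as e:print(k,e)
E
```

```text
pics
{'t': 0.0, 'tcp_pos': array([ 237.31645844, -577.5876244 ,  241.52314578]), 'tool_rot': array([[ 9.24990447e-01,  3.79989934e-01, -5.67529486e-04],
       [ 3.79990355e-01, -9.24989218e-01,  1.50856536e-03],
       [ 4.82809949e-05, -1.61106427e-03, -9.99998701e-01]]), 'ft_force': array([-0.01627463,  0.31394714, -0.37624634]), 'width': 85.31127970953212}
scene 496.1295683582128 260.034293626676 189.0495611099755 [0.07091832 0.         0.         0.         0.        ] [[ 0.64385983  0.76512993  0.00455138]
 [ 0.56072835 -0.46779111 -0.68319485]
 [-0.52060373  0.44243381 -0.73022194]] [-285.52184961 -280.32200703 1951.87500824]
laptop [(0.86, [316.0, 169.6])]
pin_mark [(0.58, [315.0, 169.1])]
hole [(0.97, [227.7, 212.7]), (0.8, [132.0, 204.2]), (0.7, [283.7, 120.1]), (0.69, [92.4, 304.8])]
rib [(0.83, [223.7, 212.3]), (0.8, [93.7, 303.9]), (0.69, [136.5, 203.2]), (0.67, [282.5, 116.3]), (0.63, [376.4, 126.2])]
latch_tab []
memory_mid [(0.45, [341.6, 166.7])]
jar_mid [(0.54, [236.8, 241.5])]
top 347.29657310517143 255.71042900315246 192.71672555715173 [-0.10598931  0.          0.          0.          0.        ] [[ 0.02461116 -0.99941365  0.0238042 ]
 [-0.99104084 -0.02751786 -0.13069359]
 [ 0.131272   -0.02037442 -0.991137  ]] [ -91.95565244  520.85678362 1112.51786282]
laptop [(0.58, [173.4, 192.6])]
pin_mark []
hole [(0.91, [423.8, 201.3]), (0.84, [145.3, 275.1]), (0.73, [288.8, 205.6]), (0.64, [345.6, 274.1])]
rib [(0.81, [344.2, 275.2]), (0.62, [284.8, 211.1]), (0.61, [425.1, 203.3]), (0.57, [148.7, 275.5])]
latch_tab [(0.56, [198.2, 192.3]), (0.29, [231.5, 116.7])]
memory_mid [(0.49, [161.0, 174.1])]
jar_mid [(0.63, [301.1, 170.2])]
```

View pics/scene0.png

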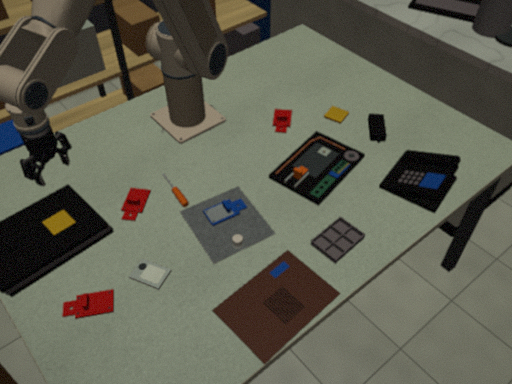

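View pics/top0.png

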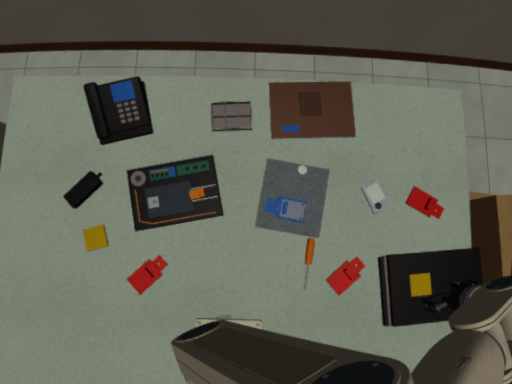

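The top picture shows the blue carrier on the grey mat at (288,208), with its lug to the left at about (270,206). The other carriers at (148,275), (345,275) and (425,202) are red look-alikes, so the blue one is the one meant. The open laptop is at (175,192), with the white mark at (153,202) and the orange slide at (199,193). I'll enlarge both areas to confirm.

```bash
cat > h.py <<'E'
import numpy as np,cv2
from workcell import *
def K(c): return np.array([[c['fx'],0,c['cx']],[0,c['fy'],c['cy']],[0,0,1.]])
def world(c,px,z):
    p=cv2.undistortPoints(np.array(px,float).reshape(-1,1,2),K(c),np.array(c['dist']))[:,0]
    R=np.array(c['R']);t=np.array(c['t'])
    d=np.c_[p,np.ones(len(p))]@R; o=-R.T@t
    return o+d*((z-o[2])/d[:,2])[:,None]
def pix(c,X):
    return cv2.projectPoints(np.array(X,float).reshape(-1,3),cv2.Rodrigues(np.array(c['R']))[0],np.array(c['t']),K(c),np.array(c['dist']))[0][:,0]
def crop(c,x0,y0,x1,y1,s,fn):
    cv2.imwrite(fn,cv2.resize(c['frame'][y0:y1,x0:x1,::-1],None,fx=s,fy=s,interpolation=cv2.INTER_CUBIC))
E
python3 - <<'E'
from h import *
c=capture('top');crop(c,120,145,230,235,7,'pics/lt.png');crop(c,250,155,335,240,7,'pics/ct.png')
c=capture('scene');crop(c,265,125,370,205,7,'pics/ls.png');crop(c,175,180,280,260,7,'pics/cs.png')
E
```

```text
(no output)
```

View pics/lt.png

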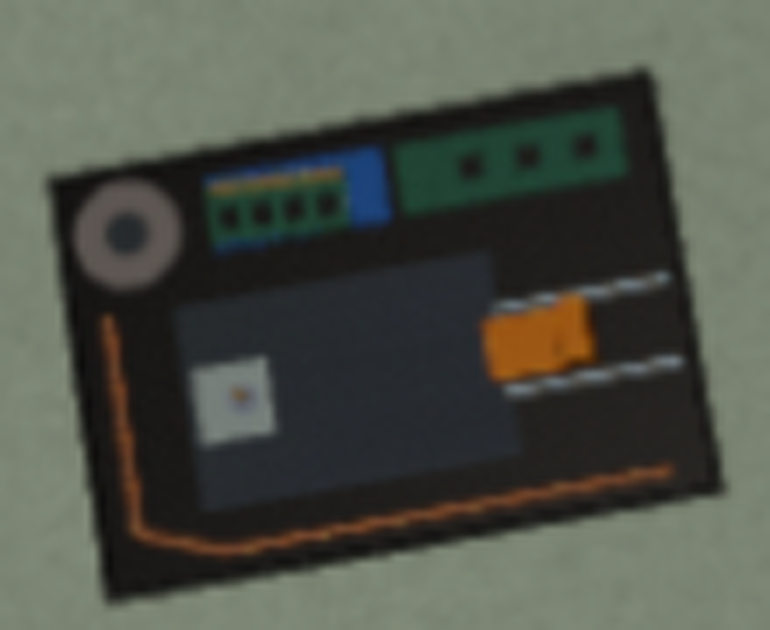

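View pics/ct.png

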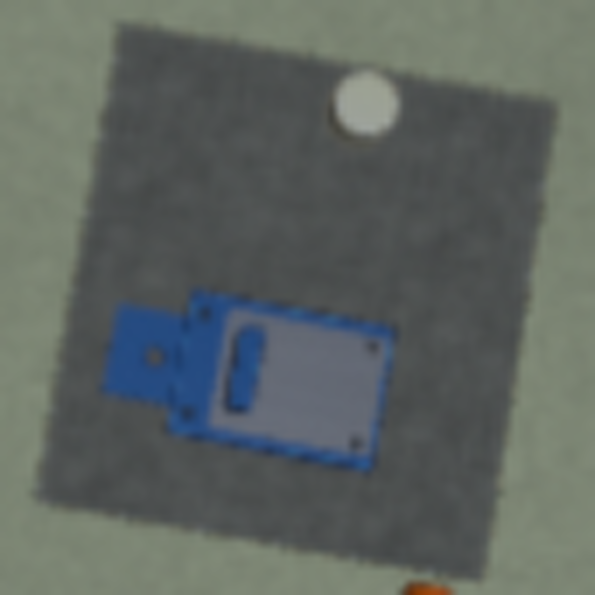

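View pics/ls.png

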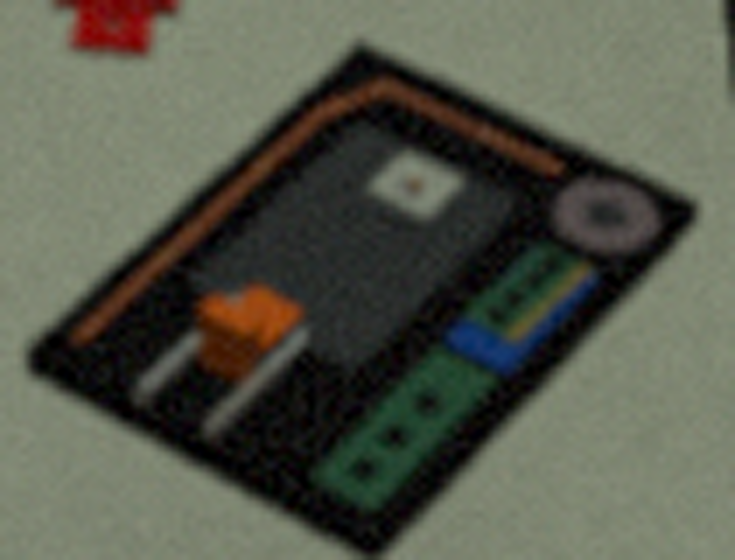

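View pics/cs.png

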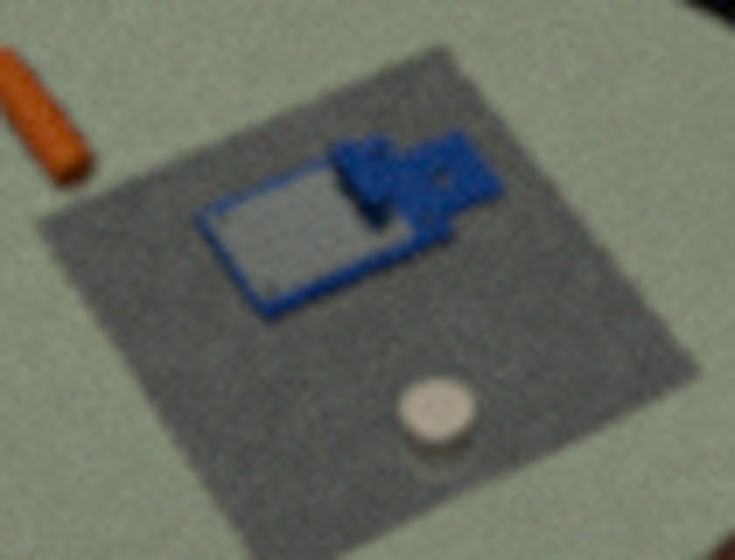

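The crops confirm it. The blue carrier sits on the mat with its lug towards image left and its hole at about (272,206). The pin shows brass at about (154,202), slightly right of the white square's centre. Next I'll measure these.

```bash
python3 - <<'E'
from h import *
for n,bx in(('top',((145,193,162,212),(255,190,315,230),(120,145,230,235),(185,183,210,205))),('scene',((312,143,335,160),(195,190,255,235),(265,125,370,205),(285,162,312,182)))):
    c=capture(n);f=c['frame'].astype(float)
    def sub(b): 
        x0,y0,x1,y1=b; return f[y0:y1,x0:x1],x0,y0
    s,x0,y0=sub(bx[0]); g=s.min(2)
    sb=cv2.resize(s,None,fx=8,fy=8,interpolation=cv2.INTER_CUBIC)
    def up(b):
        x0,y0,x1,y1=b
        return cv2.resize(f[y0:y1,x0:x1].astype(np.float32),None,fx=8,fy=8,interpolation=cv2.INTER_CUBIC),x0,y0
    def tr(p,x0,y0): return (np.array(p,float)+.5)/8-.5+[x0,y0]
    u,x0,y0=up(bx[0]); m=(u.min(2)>90).astype(np.uint8)
    q=max(cv2.findContours(m,0,2)[0],key=cv2.contourArea)
    b=cv2.boxPoints(cv2.minAreaRect(q)); b=tr(b,x0,y0)
    W=world(c,b,12); print(n,'mark',W.mean(0),'sides',[round(float(np.linalg.norm(W[i]-W[i-1])),1) for i in range(4)])
    # pin: brass r-b
    rb=u[:,:,0]-u[:,:,2]; mm=np.zeros_like(m);cv2.drawContours(mm,[q],0,1,-1);mm=cv2.erode(mm,np.ones((25,25)))
    rb=np.where(mm>0,rb-np.median(rb[mm>0]),0); w=np.clip(rb-0.4*rb.max(),0,None);yy,xx=np.indices(w.shape)
    p=tr([[(w*xx).sum()/w.sum(),(w*yy).sum()/w.sum()]],x0,y0);print('pin',p,rb.max(),world(c,p,18))
    # carrier
    u,x0,y0=up(bx[1]); m=((u[:,:,2]-u[:,:,0])>25).astype(np.uint8);m=cv2.morphologyEx(m,cv2.MORPH_CLOSE,np.ones((9,9)))
    q=max(cv2.findContours(m,0,2)[0],key=cv2.contourArea)
    a=cv2.approxPolyDP(q,14,True)[:,0];P=tr(a,x0,y0);print('carrier',[(p.round(1).tolist(),w.round(0).tolist()) for p,w in zip(P,world(c,P,8))])
    # laptop
    u,x0,y0=up(bx[2]); hsv=u.max(2); 
    for k in('laptop',):
        r=masks_of(c,k)
        if r:
            mk=r[0]['mask'].astype(np.uint8);q=max(cv2.findContours(mk,0,2)[0],key=cv2.contourArea)
            a=cv2.approxPolyDP(q,4,True)[:,0];print('laptop',[(p.tolist(),w.round(0).tolist()) for p,w in zip(a,world(c,a,17))])
    u,x0,y0=up(bx[3]); m=((u[:,:,0]-u[:,:,2])>50).astype(np.uint8)
    q=max(cv2.findContours(m,0,2)[0],key=cv2.contourArea);a=cv2.approxPolyDP(q,8,True)[:,0];P=tr(a,x0,y0);print('latch',[(p.round(1).tolist(),w.round(0).tolist()) for p,w in zip(P,world(c,P,51))])
E
```

```text
top mark [485.70643855 266.69690547  12.        ] sides [36.0, 36.2, 36.0, 36.1]
pin [[153.62359333 200.85114125]] 37.50255 [[488.37313674 262.9084429   18.        ]]
carrier [([266.2, 198.1], [509.0, -115.0, 8.0]), ([264.3, 210.8], [466.0, -109.0, 8.0]), ([272.9, 212.8], [460.0, -138.0, 8.0]), ([274.6, 216.9], [446.0, -144.0, 8.0]), ([302.8, 221.4], [434.0, -240.0, 8.0]), ([304.8, 200.8], [504.0, -246.0, 8.0]), ([278.3, 195.7], [519.0, -156.0, 8.0]), ([276.1, 199.1], [507.0, -148.0, 8.0])]
laptop [([212, 156], [647.0, 73.0, 17.0]), ([127, 170], [591.0, 362.0, 17.0]), ([135, 230], [389.0, 320.0, 17.0]), ([221, 215], [448.0, 35.0, 17.0])]
latch [([203.1, 187.3], [534.0, 94.0, 51.0]), ([200.4, 186.6], [536.0, 103.0, 51.0]), ([197.9, 188.4], [530.0, 111.0, 51.0]), ([189.1, 190.2], [523.0, 140.0, 51.0]), ([189.6, 198.2], [497.0, 137.0, 51.0]), ([193.1, 198.8], [495.0, 125.0, 51.0]), ([204.3, 196.2], [505.0, 89.0, 51.0])]
scene mark [487.97274297 265.38799684  12.        ] sides [41.1, 37.6, 41.8, 37.1]
pin [[323.85915451 150.64957232]] 16.984646 [[491.82263511 261.04749184  18.        ]]
carrier [([246.6, 205.9], [512.0, -116.0, 8.0]), ([240.8, 198.2], [473.0, -109.0, 8.0]), ([232.7, 200.8], [465.0, -137.0, 8.0]), ([227.9, 198.6], [447.0, -143.0, 8.0]), ([202.7, 211.3], [439.0, -239.0, 8.0]), ([212.9, 224.9], [506.0, -248.0, 8.0]), ([237.9, 213.9], [521.0, -159.0, 8.0])]
laptop [([315, 132], [396.0, 310.0, 17.0]), ([269, 177], [465.0, 22.0, 17.0]), ([319, 205], [667.0, 64.0, 17.0]), ([363, 153], [590.0, 361.0, 17.0])]
latch [([307.4, 168.4], [543.0, 127.0, 51.0]), ([301.3, 165.1], [517.0, 122.0, 51.0]), ([298.4, 167.2], [519.0, 107.0, 51.0]), ([293.4, 167.3], [508.0, 94.0, 51.0]), ([293.7, 176.1], [540.0, 66.0, 51.0]), ([296.9, 178.1], [553.0, 68.0, 51.0]), ([299.8, 177.8], [559.0, 76.0, 51.0]), ([307.4, 170.1], [548.0, 121.0, 51.0])]
```

```bash
cat >> h.py <<'E'
def delta(target,yaw=None,o=None):
    # tool shift (in axes after the turn) from measured pose to target TCP with tool x at yaw deg
    o=o or get_obs(); R=np.array(o['tool_rot']);p=np.array(o['tcp_pos'])
    y0=np.degrees(np.arctan2(R[1,0],R[0,0])); yaw=y0 if yaw is None else yaw
    a=np.radians(yaw); X=np.array([np.cos(a),np.sin(a),0]);Y=np.array([np.sin(a),-np.cos(a),0])
    d=np.array(target)-p
    return dict(yaw0=round(y0,2),rz=round(-(yaw-y0),2),x=round(d@X,1),y=round(d@Y,1),z=round(-d[2],1))
E
python3 - <<'E'
from h import *
from scipy.optimize import least_squares
obs=[('top',[[266.2,198.1],[264.3,210.8],[272.9,212.8],[274.6,216.9],[302.8,221.4],[304.8,200.8],[278.3,195.7]],[0,1,2,3,4,5,6]),
('scene',[[246.6,205.9],[240.8,198.2],[202.7,211.3],[237.9,213.9]],[0,1,4,6])]
M=np.array([[22,-22,5],[22,22,5],[-12,22,5],[-12,35,9],[-112,35,9],[-112,-35,9],[-12,-35,9.]])
cs={n:capture(n) for n in('top','scene')}
for use in(('top',),('scene',),('top','scene')):
    def res(p):
        c,s=np.cos(p[2]),np.sin(p[2]);W=M@np.array([[c,s,0],[-s,c,0],[0,0,1]])+[p[0],p[1],3]
        return np.concatenate([(pix(cs[n],W[i])-q).ravel() for n,q,i in obs if n in use])
    r=least_squares(res,[484,-134,1.43],x_scale=[1,1,.01]);print(use,r.x[:2],np.degrees(r.x[2]),np.abs(r.fun).max())
for n,b in(('top',(120,145,230,235)),('scene',(265,125,370,205))):
    f=cs[n]['frame'];x0,y0,x1,y1=b
    u=cv2.resize(f[y0:y1,x0:x1].astype(np.float32),None,fx=6,fy=6,interpolation=cv2.INTER_CUBIC)
    m=(u.min(2)<65).astype(np.uint8);m=cv2.morphologyEx(m,cv2.MORPH_CLOSE,np.ones((15,15)))
    q=max(cv2.findContours(m,0,1)[0],key=cv2.contourArea)[:,0]
    W=world(cs[n],(q+.5)/6-.5+[x0,y0],14)[:,:2].astype(np.float32)
    r=cv2.minAreaRect(W);print(n,'laptop rect',r)
    m=(u.min(2)>90).astype(np.uint8)
    for q in cv2.findContours(m,0,1)[0]:
        W=world(cs[n],(q[:,0]+.5)/6-.5+[x0,y0],12)[:,:2].astype(np.float32);r=cv2.minAreaRect(W)
        if 30<min(r[1]) and max(r[1])<45: print('mark',r)
E
```

```text
('top',) [ 484.22047082 -133.67525222] 81.74543456950941 1.3897263111427378
('scene',) [ 490.77397118 -136.79098862] 80.85805279971296 1.5577474456990217
('top', 'scene') [ 486.13593631 -134.41883084] 81.27490666430198 2.180369666348355
top laptop rect ((520.050537109375, 196.98565673828125), (211.84396362304688, 301.71380615234375), 11.973990440368652)
scene laptop rect ((528.1358642578125, 191.13343811035156), (216.3190460205078, 314.4947814941406), 12.004892349243164)
mark ((488.2986145019531, 265.58984375), (36.03684997558594, 35.717437744140625), 12.301675796508789)
```

```bash
python3 -c "
from h import *
print(delta([479.3,-175.5,120],-8.5), get_obs()['t'])"
```

```text
{'yaw0': np.float64(22.33), 'rz': np.float64(30.83), 'x': np.float64(179.6), 'y': np.float64(-433.9), 'z': np.float64(122.3)} 1.2
```

```bash
python3 -m crank '[{"rz":10.3},{"rz":10.3},{"rz":10.2},{"x":0.0180,"y":-0.0434},{"x":0.0180,"y":-0.0434},{"x":0.0180,"y":-0.0434},{"x":0.0180,"y":-0.0434,"z":0.020},{"x":0.0180,"y":-0.0434,"z":0.02},{"x":0.0180,"y":-0.0434,"z":0.02},{"x":0.0180,"y":-0.0434,"z":0.02},{"x":0.0180,"y":-0.0434,"z":0.02},{"x":0.0180,"y":-0.0434,"z":0.02},{"x":0.0180,"y":-0.0434},{},{}]' 1 30; python3 -c "
from h import *
print(delta([479.3,-175.5,60],-8.5), get_obs()['t'])
c=capture('scene');crop(c,130,120,290,240,5,'pics/a1.png')
c=capture('top');crop(c,230,130,350,250,5,'pics/a2.png')"
```

```text
{'yaw0': np.float64(22.33), 'rz': np.float64(30.83), 'x': np.float64(179.6), 'y': np.float64(-433.9), 'z': np.float64(182.3)} 1.2invalid input at $[0]: expected keys x, y, z, rx, ry, rz
```

View pics/a1.png

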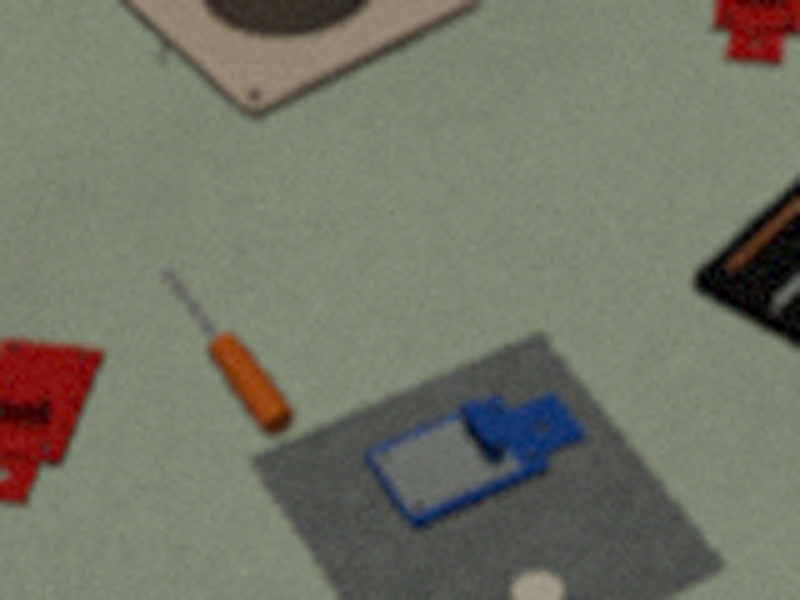

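View pics/a2.png

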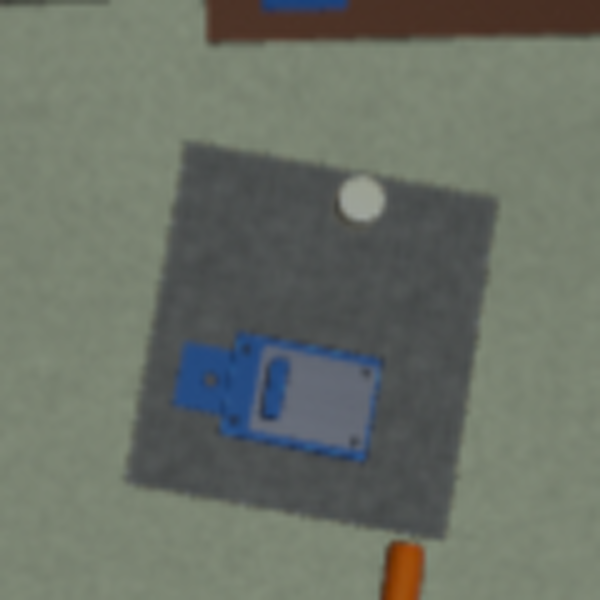

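The call was refused because every row needs all six keys. The pictures show nothing has moved.

```bash
python3 -m crank '[{"x":0,"y":0,"z":0,"rx":0,"ry":0,"rz":10.3},{"x":0,"y":0,"z":0,"rx":0,"ry":0,"rz":10.3},{"x":0,"y":0,"z":0,"rx":0,"ry":0,"rz":10.2},{"x":0.018,"y":-0.0434,"z":0,"rx":0,"ry":0,"rz":0},{"x":0.018,"y":-0.0434,"z":0,"rx":0,"ry":0,"rz":0},{"x":0.018,"y":-0.0434,"z":0,"rx":0,"ry":0,"rz":0},{"x":0.018,"y":-0.0434,"z":0.02,"rx":0,"ry":0,"rz":0},{"x":0.018,"y":-0.0434,"z":0.02,"rx":0,"ry":0,"rz":0},{"x":0.018,"y":-0.0434,"z":0.02,"rx":0,"ry":0,"rz":0},{"x":0.018,"y":-0.0434,"z":0.02,"rx":0,"ry":0,"rz":0},{"x":0.018,"y":-0.0434,"z":0.02,"rx":0,"ry":0,"rz":0},{"x":0.018,"y":-0.0434,"z":0.02,"rx":0,"ry":0,"rz":0},{"x":0.018,"y":-0.0434,"z":0,"rx":0,"ry":0,"rz":0},{"x":0,"y":0,"z":0,"rx":0,"ry":0,"rz":0}]' 1 30; python3 -c "
from h import *
print(delta([479.3,-175.5,60],-8.5), get_obs()['t'])
c=capture('scene');crop(c,130,120,290,240,5,'pics/b1.png')
c=capture('top');crop(c,230,130,350,250,5,'pics/b2.png')"
```

```text
t: 3.05
tcp_pos: [480.9, -173.1, 122.2]
tool_rot: [[0.99, -0.143, 0.0], [-0.143, -0.99, 0.0], [0.0, -0.0, -1.0]]
ft_force: [-0.9, 0.2, -0.4]
width: 85.4
{'yaw0': np.float64(-8.23), 'rz': np.float64(0.27), 'x': np.float64(-1.2), 'y': np.float64(2.6), 'z': np.float64(62.2)} 3.05
```

View pics/b1.png

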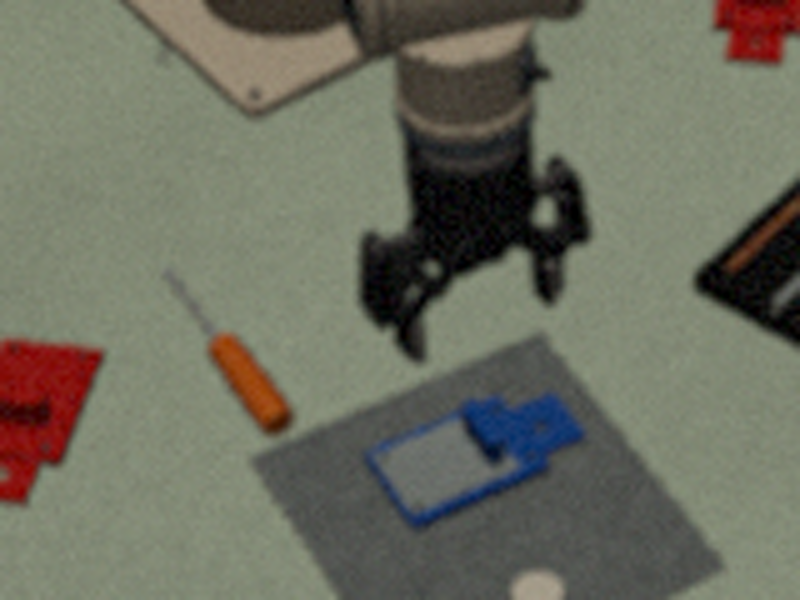

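View pics/b2.png

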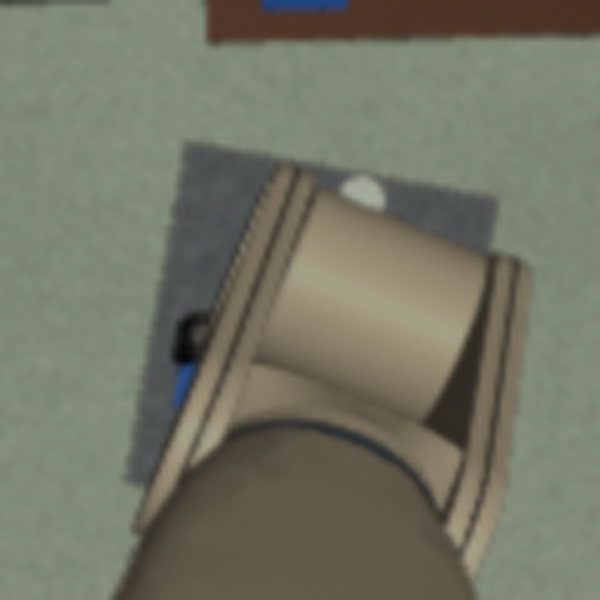

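```bash
python3 -m crank '[{"x":-0.0012,"y":0.0026,"z":0.03,"rx":0,"ry":0,"rz":0.3},{"x":0,"y":0,"z":0.03,"rx":0,"ry":0,"rz":0},{"x":0,"y":0,"z":0.02,"rx":0,"ry":0,"rz":0},{"x":0,"y":0,"z":0,"rx":0,"ry":0,"rz":0}]' 0.45; python3 -c "
from h import *
print(delta([479.3,-175.5,27],-8.5))
c=capture('scene');crop(c,160,150,270,240,7,'pics/b3.png')"
```

```text
t: 3.65
tcp_pos: [476.4, -178.5, 41.3]
tool_rot: [[0.988, -0.154, -0.003], [-0.154, -0.988, 0.001], [-0.003, -0.001, -1.0]]
ft_force: [-0.3, -0.9, 0.1]
width: 38.7
{'yaw0': np.float64(-8.87), 'rz': np.float64(-0.37), 'x': np.float64(2.4), 'y': np.float64(-3.4), 'z': np.float64(14.3)}
```

View pics/b3.png

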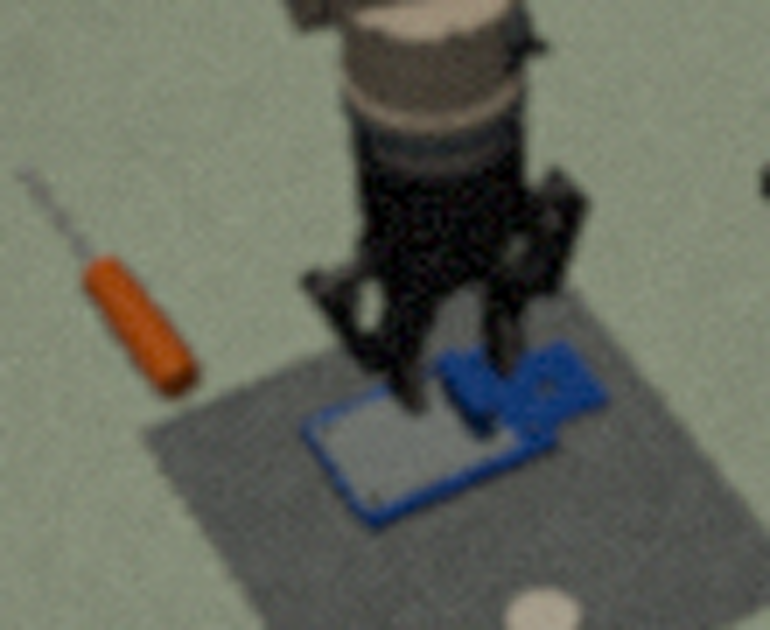

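```bash
python3 -m crank '[{"x":0.0024,"y":-0.0034,"z":0.005,"rx":0,"ry":0,"rz":-0.4},{"x":0,"y":0,"z":0.008,"rx":0,"ry":0,"rz":0},{"x":0,"y":0,"z":0,"rx":0,"ry":0,"rz":0}]' 0.45; python3 -m crank '[{"x":0,"y":0,"z":0,"rx":0,"ry":0,"rz":0},{"x":0,"y":0,"z":0,"rx":0,"ry":0,"rz":0},{"x":0,"y":0,"z":0,"rx":0,"ry":0,"rz":0},{"x":0,"y":0,"z":0,"rx":0,"ry":0,"rz":0}]' 0 40
```

```text
t: 4.08
tcp_pos: [480.6, -174.6, 29.1]
tool_rot: [[0.989, -0.145, -0.0], [-0.145, -0.989, 0.0], [-0.0, -0.0, -1.0]]
ft_force: [-0.2, -0.7, 0.0]
width: 38.3
t: 4.58
tcp_pos: [481.0, -174.8, 29.6]
tool_rot: [[0.989, -0.145, 0.0], [-0.145, -0.989, -0.0], [0.0, 0.0, -1.0]]
ft_force: [-0.3, 1.2, 4.9]
width: 10.7
```

```bash
python3 -m crank '[{"x":0,"y":0,"z":-0.01,"rx":0,"ry":0,"rz":0},{"x":0,"y":0,"z":-0.025,"rx":0,"ry":0,"rz":0},{"x":0,"y":0,"z":-0.025,"rx":0,"ry":0,"rz":0},{"x":0,"y":0,"z":0,"rx":0,"ry":0,"rz":0},{"x":0,"y":0,"z":0,"rx":0,"ry":0,"rz":0}]'; python3 -c "
from h import *
c=capture('scene');crop(c,160,140,270,230,7,'pics/b4.png')"
```

```text
t: 5.2
tcp_pos: [480.3, -174.6, 88.9]
tool_rot: [[0.989, -0.145, -0.001], [-0.145, -0.989, 0.0], [-0.001, -0.0, -1.0]]
ft_force: [-0.7, -0.3, -2.2]
width: 11.2
```

View pics/b4.png

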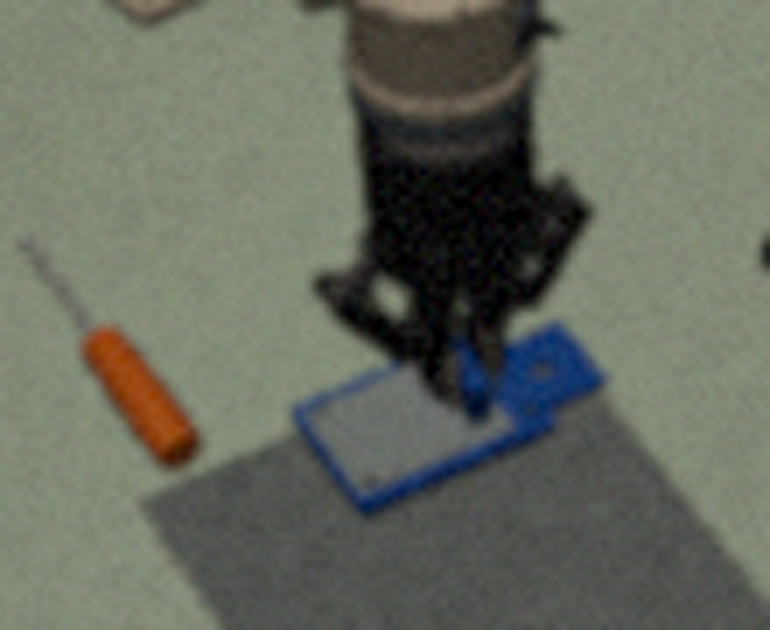

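The carrier is held level at crop (450,400), with the hole visible at crop (545,370). Next I'll carry it to above the bay.

```bash
python3 -c "
from h import *
print(delta([498.7,220.9,107],12))"
```

```text
{'yaw0': np.float64(-8.36), 'rz': np.float64(-20.36), 'x': np.float64(100.4), 'y': np.float64(-382.9), 'z': np.float64(-18.4)}
```

```bash
python3 -m crank '[{"x":0,"y":0,"z":-0.009,"rx":0,"ry":0,"rz":-5.1},{"x":0,"y":0,"z":-0.009,"rx":0,"ry":0,"rz":-5.1},{"x":0,"y":0,"z":0,"rx":0,"ry":0,"rz":-5.1},{"x":0,"y":0,"z":0,"rx":0,"ry":0,"rz":-5.0},{"x":0.01,"y":-0.0383,"z":0,"rx":0,"ry":0,"rz":0},{"x":0.01,"y":-0.0383,"z":0,"rx":0,"ry":0,"rz":0},{"x":0.01,"y":-0.0383,"z":0,"rx":0,"ry":0,"rz":0},{"x":0.01,"y":-0.0383,"z":0,"rx":0,"ry":0,"rz":0},{"x":0.01,"y":-0.0383,"z":0,"rx":0,"ry":0,"rz":0},{"x":0.01,"y":-0.0383,"z":0,"rx":0,"ry":0,"rz":0},{"x":0.01,"y":-0.0383,"z":0,"rx":0,"ry":0,"rz":0},{"x":0.01,"y":-0.0383,"z":0,"rx":0,"ry":0,"rz":0},{"x":0.01,"y":-0.0383,"z":0,"rx":0,"ry":0,"rz":0},{"x":0.01,"y":-0.0383,"z":0,"rx":0,"ry":0,"rz":0},{"x":0,"y":0,"z":0,"rx":0,"ry":0,"rz":0},{"x":0,"y":0,"z":0,"rx":0,"ry":0,"rz":0},{"x":0,"y":0,"z":0,"rx":0,"ry":0,"rz":0}]'; python3 -c "
from h import *
print(delta([498.7,220.9,72],12),get_obs()['ft_force'])
c=capture('scene');crop(c,260,100,370,200,6,'pics/b5.png')
c=capture('top');crop(c,115,140,245,240,6,'pics/b6.png')"
```

```text
t: 7.38
tcp_pos: [499.0, 219.5, 106.8]
tool_rot: [[0.979, 0.206, -0.001], [0.206, -0.979, -0.001], [-0.001, 0.0, -1.0]]
ft_force: [0.6, -0.7, -2.0]
width: 10.7
{'yaw0': np.float64(11.87), 'rz': np.float64(-0.13), 'x': np.float64(0.0), 'y': np.float64(-1.4), 'z': np.float64(34.8)} [ 0.59945019 -0.70963181 -1.95683493]
```

View pics/b5.png

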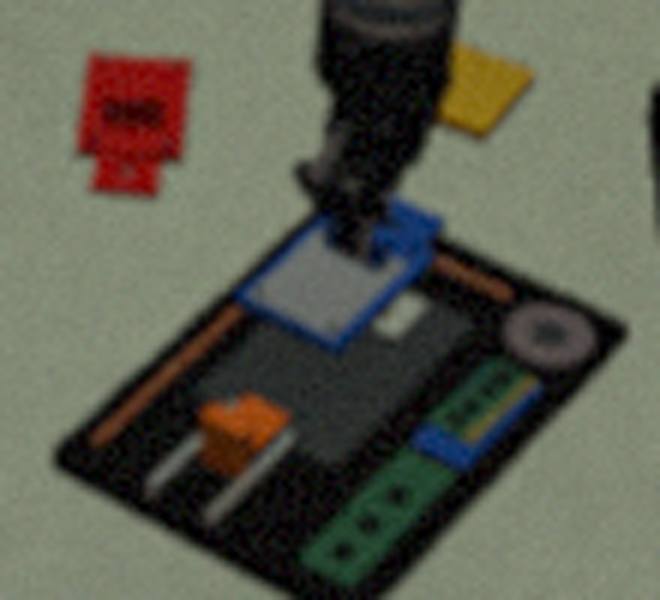

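View pics/b6.png

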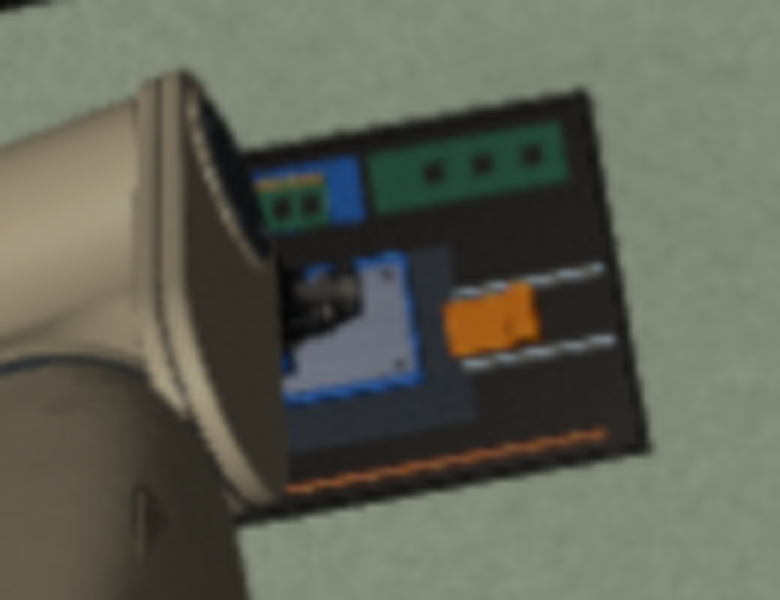

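```bash
python3 -m crank '[{"x":0,"y":-0.0007,"z":0.02,"rx":0,"ry":0,"rz":0},{"x":0,"y":-0.0007,"z":0.02,"rx":0,"ry":0,"rz":0},{"x":0,"y":0,"z":0.01,"rx":0,"ry":0,"rz":0},{"x":0,"y":0,"z":0,"rx":0,"ry":0,"rz":0},{"x":0,"y":0,"z":0,"rx":0,"ry":0,"rz":0}]'; python3 -c "
from h import *
print(delta([498.7,220.9,55],12),get_obs()['ft_force'])
c=capture('scene');crop(c,270,115,360,190,8,'pics/b7.png')
c=capture('top');crop(c,150,155,230,225,8,'pics/b8.png')"
```

```text
t: 8.1
tcp_pos: [499.6, 222.1, 57.9]
tool_rot: [[0.978, 0.207, 0.001], [0.207, -0.978, 0.0], [0.001, -0.0, -1.0]]
ft_force: [1.1, -0.4, -2.1]
width: 10.9
{'yaw0': np.float64(11.92), 'rz': np.float64(-0.08), 'x': np.float64(-1.1), 'y': np.float64(0.9), 'z': np.float64(2.9)} [ 1.05099021 -0.36873487 -2.0954561 ]
```

View pics/b7.png

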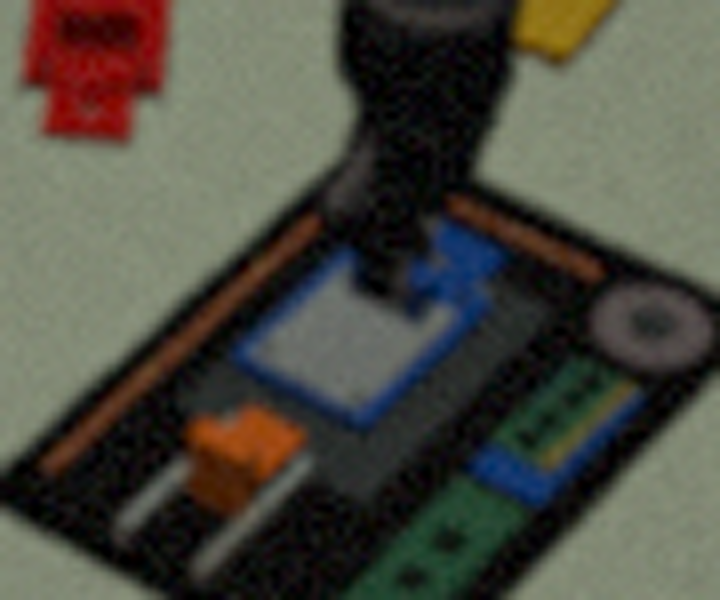

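View pics/b8.png

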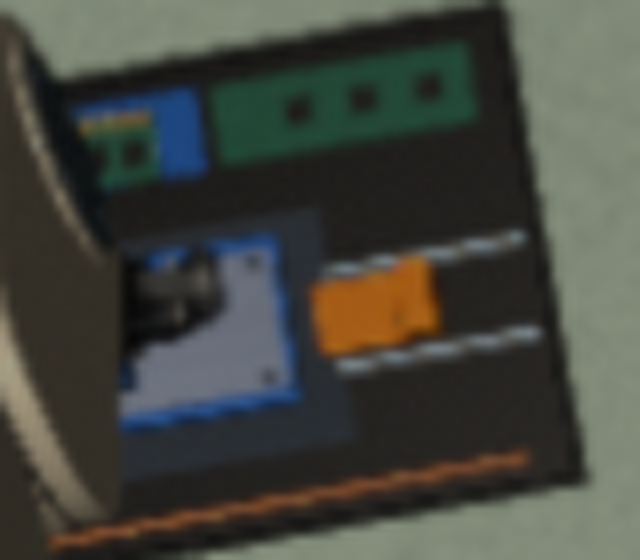

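```bash
python3 - <<'E'
from h import *
from scipy.optimize import least_squares
cs={n:capture(n) for n in('top','scene')}
z=get_obs()['tcp_pos'][2]-26.6;print(z)
def f(x0,y0,s,L): return [[(a+.5)/s-.5+x0,(b+.5)/s-.5+y0] for a,b in L]
M=np.array([[22,-22,5],[22,22,5],[-12,35,9],[-112,35,9],[-112,-35,9],[-12,-35,9.]])
ob={'top':(f(150,155,8,[(277,235),(299,400)]),[4,3]),'scene':(f(270,115,8,[(235,350),(361,418),(507,258),(440,215)]),[3,4,0,1])}
for n in ob:
    q,i=ob[n]
    def res(p):
        c,s=np.cos(p[2]),np.sin(p[2]);W=M@np.array([[c,s,0],[-s,c,0],[0,0,1]])+[p[0],p[1],z]
        return (pix(cs[n],W[i])-q).ravel()
    r=least_squares(res,[490,262,1.78],x_scale=[1,1,.01]);print(n,r.x[:2].round(1),np.degrees(r.x[2]).round(2),r.fun.round(1))
o=get_obs();R=o['tool_rot'];print('kinematic hole',o['tcp_pos']-R[:,1]*42)
E
```

```text
31.31380417265904
top [490.7 262.4] 100.47 [-0.  -0.1  0.   0.1]
scene [494.7 263. ] 99.32 [-0.4 -0.2  0.1  0.5  1.  -0.2 -0.7 -0.1]
kinematic hole [490.80370696 263.29278979  57.92280928]
```

```bash
python3 -m crank '[{"x":0,"y":0,"z":0,"rx":0,"ry":0,"rz":-2},{"x":-0.0013,"y":0.0002,"z":0.004,"rx":0,"ry":0,"rz":0},{"x":0,"y":0,"z":0.003,"rx":0,"ry":0,"rz":0},{"x":0,"y":0,"z":0.002,"rx":0,"ry":0,"rz":0},{"x":0,"y":0,"z":0,"rx":0,"ry":0,"rz":0}]';python3 -m crank '[{"x":0,"y":0,"z":0.001,"rx":0,"ry":0,"rz":0},{"x":0,"y":0,"z":0.001,"rx":0,"ry":0,"rz":0},{"x":0,"y":0,"z":0,"rx":0,"ry":0,"rz":0}]';python3 -m crank '[{"x":0,"y":0,"z":0.001,"rx":0,"ry":0,"rz":0},{"x":0,"y":0,"z":0.001,"rx":0,"ry":0,"rz":0},{"x":0,"y":0,"z":0,"rx":0,"ry":0,"rz":0}]'
```

```text
t: 8.93
tcp_pos: [497.8, 221.5, 48.0]
tool_rot: [[0.971, 0.241, -0.001], [0.241, -0.971, -0.0], [-0.001, 0.0, -1.0]]
ft_force: [0.6, 0.3, -1.5]
width: 11.1
t: 9.3
tcp_pos: [498.0, 221.6, 46.4]
tool_rot: [[0.971, 0.241, 0.0], [0.241, -0.971, 0.0], [0.0, -0.0, -1.0]]
ft_force: [-1.0, 0.5, -1.6]
width: 11.2
t: 9.68
tcp_pos: [498.2, 221.6, 44.3]
tool_rot: [[0.971, 0.241, 0.001], [0.241, -0.971, 0.0], [0.001, -0.0, -1.0]]
ft_force: [1.4, 1.1, -2.7]
width: 10.8
```

```bash
python3 -m crank '[{"x":0,"y":0,"z":0.001,"rx":0,"ry":0,"rz":0},{"x":0,"y":0,"z":0,"rx":0,"ry":0,"rz":0}]';python3 -m crank '[{"x":0,"y":0,"z":0.001,"rx":0,"ry":0,"rz":0},{"x":0,"y":0,"z":0,"rx":0,"ry":0,"rz":0}]'; python3 -m crank '[{"x":0,"y":0,"z":0.001,"rx":0,"ry":0,"rz":0},{"x":0,"y":0,"z":0,"rx":0,"ry":0,"rz":0}]'
```

```text
t: 9.93
tcp_pos: [498.2, 221.6, 43.3]
tool_rot: [[0.971, 0.241, 0.001], [0.241, -0.971, 0.0], [0.001, -0.0, -1.0]]
ft_force: [0.8, 0.8, -1.2]
width: 11.3
t: 10.18
tcp_pos: [498.2, 221.6, 42.3]
tool_rot: [[0.971, 0.241, 0.001], [0.241, -0.971, 0.0], [0.001, -0.0, -1.0]]
ft_force: [2.9, 0.5, -2.3]
width: 11.0
t: 10.42
tcp_pos: [498.1, 221.6, 41.3]
tool_rot: [[0.971, 0.241, 0.0], [0.241, -0.971, 0.0], [0.0, -0.0, -1.0]]
ft_force: [2.7, -1.3, -1.4]
width: 11.4
```

```bash
python3 -m crank '[{"x":0,"y":0,"z":0.001,"rx":0,"ry":0,"rz":0},{"x":0,"y":0,"z":0,"rx":0,"ry":0,"rz":0}]';python3 -m crank '[{"x":0,"y":0,"z":0.001,"rx":0,"ry":0,"rz":0},{"x":0,"y":0,"z":0,"rx":0,"ry":0,"rz":0}]';python3 -c "
from h import *
print(get_obs()['ft_torque'])
c=capture('scene');crop(c,270,115,360,190,8,'pics/c7.png')
c=capture('top');crop(c,150,155,230,225,8,'pics/c8.png')"
```

```text
t: 10.68
tcp_pos: [498.1, 221.6, 40.3]
tool_rot: [[0.971, 0.241, 0.0], [0.241, -0.971, 0.0], [0.0, -0.0, -1.0]]
ft_force: [2.5, 0.0, -2.4]
width: 11.0
t: 10.92
tcp_pos: [498.1, 221.6, 39.3]
tool_rot: [[0.971, 0.241, 0.0], [0.241, -0.971, 0.0], [0.0, -0.0, -1.0]]
ft_force: [4.0, 0.9, -2.1]
width: 11.1
[ 0.09876167 -0.68007575 -0.15638956]
```

View pics/c7.png

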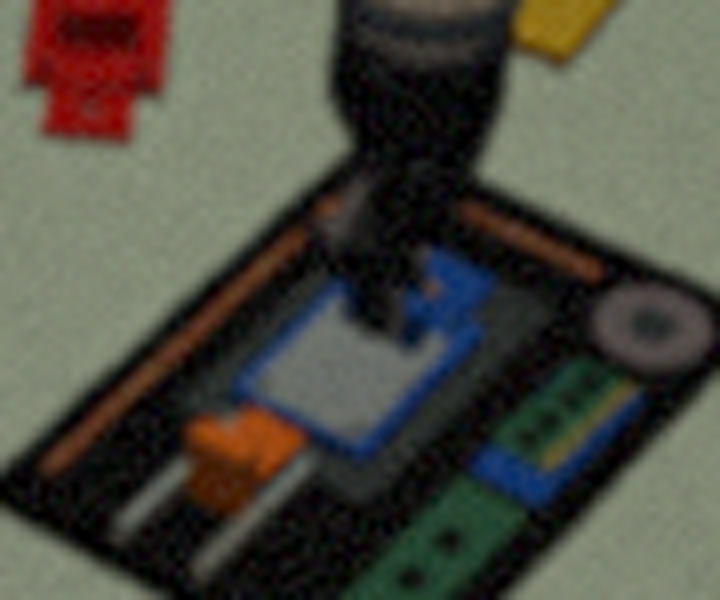

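View pics/c8.png

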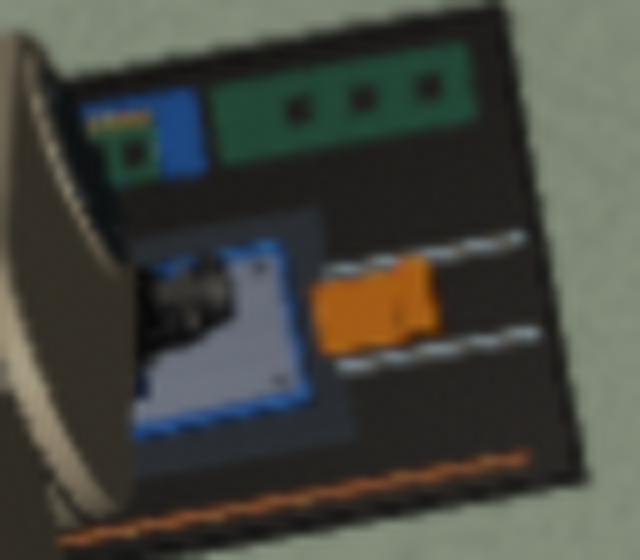

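The scene crop shows brass in the lug's hole at crop (430,288). The lug is around the pin, with no upward force yet.

```bash
python3 -m crank '[{"x":0,"y":0,"z":0.0007,"rx":0,"ry":0,"rz":0},{"x":0,"y":0,"z":0,"rx":0,"ry":0,"rz":0}]';python3 -m crank '[{"x":0.0007,"y":0,"z":0.0007,"rx":0,"ry":0,"rz":0},{"x":0,"y":0,"z":0,"rx":0,"ry":0,"rz":0}]'
```

```text
t: 11.28
tcp_pos: [498.1, 221.6, 38.7]
tool_rot: [[0.971, 0.241, 0.0], [0.241, -0.971, 0.0], [0.0, -0.0, -1.0]]
ft_force: [3.4, 0.6, -0.7]
width: 10.9
t: 11.52
tcp_pos: [498.2, 221.6, 38.6]
tool_rot: [[0.971, 0.241, -0.001], [0.241, -0.971, -0.0], [-0.001, 0.0, -1.0]]
ft_force: [-1.2, 0.6, 9.4]
width: 11.5
```

The carrier has reached the floor (z force rose to about +9 N at TCP 38.6, as predicted). I'll release it and retreat.

```bash
python3 -m crank '[{"x":0,"y":0,"z":-0.0005,"rx":0,"ry":0,"rz":0},{"x":0,"y":0,"z":0,"rx":0,"ry":0,"rz":0},{"x":0,"y":0,"z":0,"rx":0,"ry":0,"rz":0},{"x":0,"y":0,"z":0,"rx":0,"ry":0,"rz":0}]' 0.35;python3 -m crank '[{"x":0,"y":0,"z":-0.02,"rx":0,"ry":0,"rz":0},{"x":0,"y":0,"z":-0.04,"rx":0,"ry":0,"rz":0},{"x":0,"y":0.03,"z":-0.04,"rx":0,"ry":0,"rz":0},{"x":0,"y":0.05,"z":0,"rx":0,"ry":0,"rz":0},{"x":0,"y":0.05,"z":0,"rx":0,"ry":0,"rz":0},{"x":0,"y":0.05,"z":0,"rx":0,"ry":0,"rz":0},{"x":0,"y":0,"z":0,"rx":0,"ry":0,"rz":0},{"x":0,"y":0,"z":0,"rx":0,"ry":0,"rz":0}]' 0;python3 -c "
from h import *
print(delta([498.7,220.9,55],12),get_obs()['ft_force'])
c=capture('scene');crop(c,270,115,360,190,8,'pics/d7.png')
c=capture('top');crop(c,130,155,220,225,8,'pics/d8.png')"
```

```text
t: 12.02
tcp_pos: [498.3, 221.6, 38.2]
tool_rot: [[0.971, 0.241, -0.001], [0.241, -0.971, -0.0], [-0.001, 0.0, -1.0]]
ft_force: [-0.0, -0.3, 0.1]
width: 29.7
t: 13.02
tcp_pos: [541.6, 47.0, 138.3]
tool_rot: [[0.971, 0.24, -0.001], [0.24, -0.971, 0.0], [-0.001, -0.0, -1.0]]
ft_force: [0.3, 0.6, 0.3]
width: 0.1
{'yaw0': np.float64(13.88), 'rz': np.float64(1.88), 'x': np.float64(-5.8), 'y': np.float64(-179.0), 'z': np.float64(83.3)} [0.31890785 0.6146058  0.3357239 ]
```

View pics/d7.png

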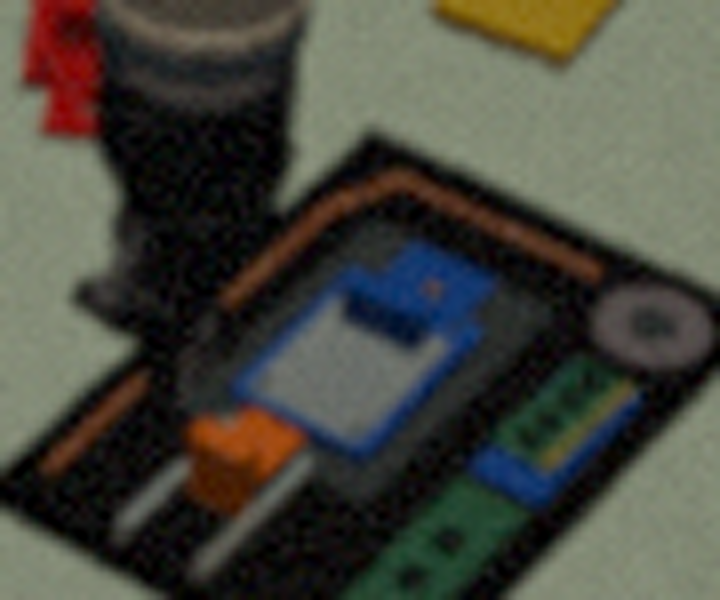

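View pics/d8.png

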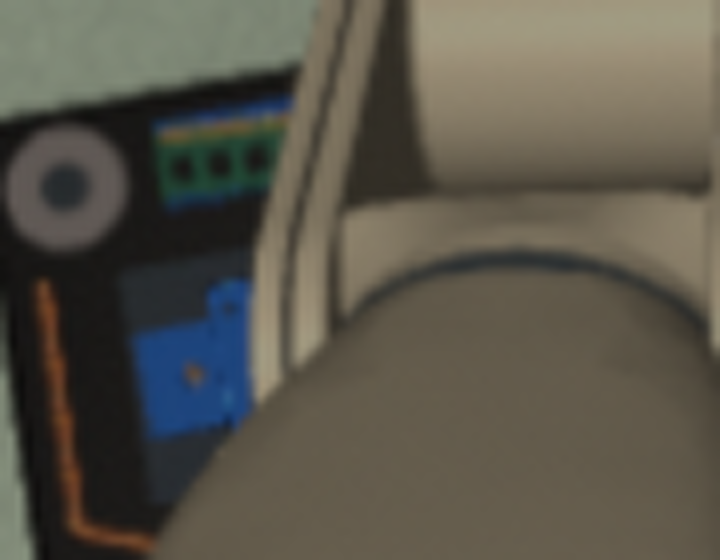

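The carrier is seated: the brass pin shows in the hole in both views (scene crop (432,288), top crop (193,373)). Now I'll locate the slide's tab.

```bash
python3 - <<'E'
from h import *
c=capture('top');a=np.radians(102);X=np.array([np.cos(a),np.sin(a)]);Y=np.array([-X[1],X[0]])
o=np.array([485.7,266.7])
w=world(c,[[189.1,190.2],[189.6,198.2]],28)[:,:2];print('tip',w.round(1),((w-o)@X).round(1),((w-o)@Y).round(1))
w=world(c,[[203.1,187.3],[204.3,196.2]],51)[:,:2];print('tab rear top',w.round(1),((w-o)@X).round(1),((w-o)@Y).round(1))
c=capture('scene');o=np.array([488,265.4])
w=world(c,[[293.4,167.3],[299.8,177.8]],51)[:,:2];print('sc tab rear',w.round(1),((w-o)@X).round(1),((w-o)@Y).round(1))
E
python3 -c "
from h import *
c=capture('scene');crop(c,280,150,325,190,16,'pics/e1.png')"
```

```text
tip [[526.3 143.4]
 [499.6 140.4]] [-129.1 -126.5] [-14.1  12.6]
tab rear top [[534.1  94.1]
 [504.9  88.9]] [-178.9 -177.9] [-11.4  18.1]
sc tab rear [[508.2  93.9]
 [558.7  76.3]] [-172.  -199.7] [ 15.9 -29.8]
```

View pics/e1.png

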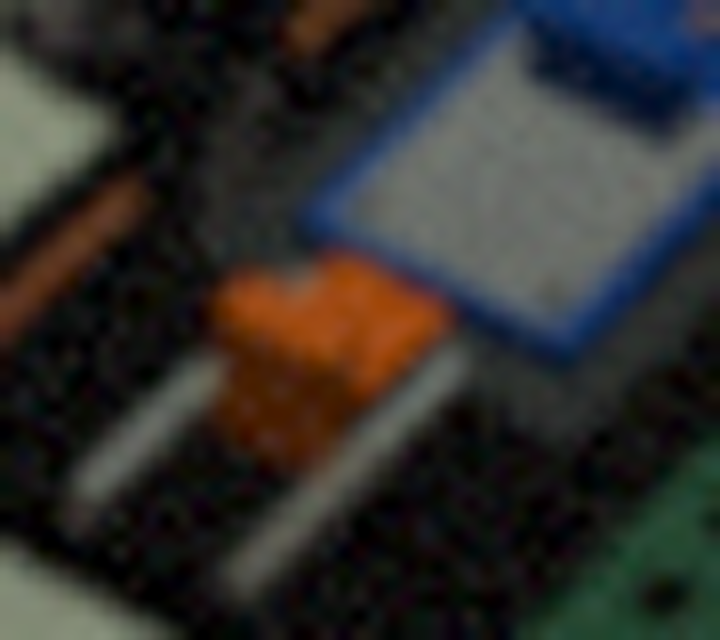

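```bash
python3 -c "
from h import *
print(delta([528.4,56,44],12))"
```

```text
{'yaw0': np.float64(14.03), 'rz': np.float64(2.03), 'x': np.float64(-11.3), 'y': np.float64(-10.5), 'z': np.float64(94.3)}
```

```bash
python3 -m crank '[{"x":0,"y":0,"z":0,"rx":0,"ry":0,"rz":2},{"x":-0.0113,"y":-0.0105,"z":0.03,"rx":0,"ry":0,"rz":0},{"x":0,"y":0,"z":0.04,"rx":0,"ry":0,"rz":0},{"x":0,"y":0,"z":0.024,"rx":0,"ry":0,"rz":0},{"x":0,"y":0,"z":0,"rx":0,"ry":0,"rz":0},{"x":0,"y":0,"z":0,"rx":0,"ry":0,"rz":0}]' 0;python3 -c "
from h import *
c=capture('scene');crop(c,270,125,345,190,10,'pics/e2.png')"
```

```text
t: 14.02
tcp_pos: [529.3, 55.1, 45.1]
tool_rot: [[0.978, 0.207, 0.001], [0.207, -0.978, 0.0], [0.001, 0.0, -1.0]]
ft_force: [0.6, -0.2, 0.0]
width: -0.1
```

View pics/e2.png

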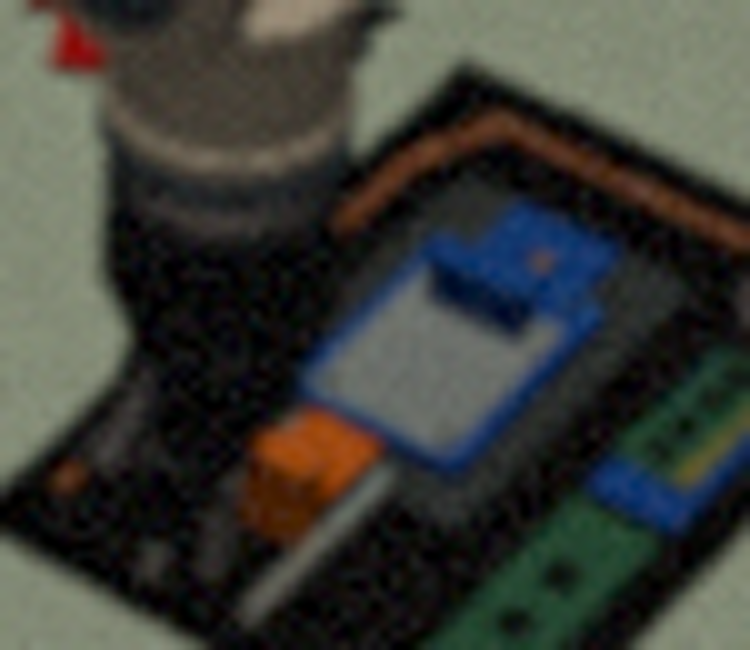

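```bash
python3 -m crank '[{"x":0,"y":-0.006,"z":0,"rx":0,"ry":0,"rz":0},{"x":0,"y":-0.006,"z":0,"rx":0,"ry":0,"rz":0},{"x":0,"y":-0.004,"z":0,"rx":0,"ry":0,"rz":0},{"x":0,"y":0,"z":0,"rx":0,"ry":0,"rz":0}]';python3 -m crank '[{"x":0,"y":-0.003,"z":0,"rx":0,"ry":0,"rz":0},{"x":0,"y":-0.003,"z":0,"rx":0,"ry":0,"rz":0},{"x":0,"y":-0.003,"z":0,"rx":0,"ry":0,"rz":0},{"x":0,"y":0,"z":0,"rx":0,"ry":0,"rz":0}]';python3 -m crank '[{"x":0,"y":-0.003,"z":0,"rx":0,"ry":0,"rz":0},{"x":0,"y":-0.003,"z":0,"rx":0,"ry":0,"rz":0},{"x":0,"y":0,"z":0,"rx":0,"ry":0,"rz":0}]';python3 -c "
from h import *
c=capture('scene');crop(c,270,125,345,190,10,'pics/e3.png')"
```

```text
t: 14.58
tcp_pos: [525.3, 71.0, 44.5]
tool_rot: [[0.978, 0.207, 0.0], [0.207, -0.978, 0.0], [0.0, 0.0, -1.0]]
ft_force: [0.3, -0.4, -0.6]
width: 0.2
t: 15.08
tcp_pos: [523.5, 79.5, 44.4]
tool_rot: [[0.978, 0.207, -0.0], [0.207, -0.978, -0.0], [-0.0, -0.0, -1.0]]
ft_force: [-0.1, -0.7, -0.3]
width: -0.3
t: 15.45
tcp_pos: [522.2, 85.4, 44.4]
tool_rot: [[0.978, 0.207, -0.0], [0.207, -0.978, 0.0], [-0.0, -0.0, -1.0]]
ft_force: [-0.0, -0.0, -0.6]
width: 0.2
```

View pics/e3.png

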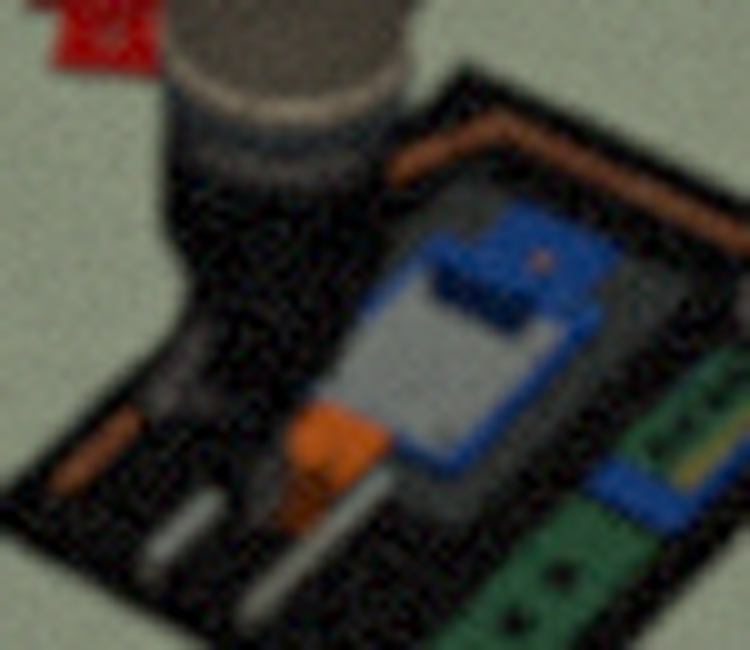

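```bash
python3 -m crank '[{"x":0,"y":-0.003,"z":0,"rx":0,"ry":0,"rz":0},{"x":0,"y":0,"z":0,"rx":0,"ry":0,"rz":0}]';python3 -m crank '[{"x":0,"y":-0.003,"z":0,"rx":0,"ry":0,"rz":0},{"x":0,"y":-0.003,"z":0,"rx":0,"ry":0,"rz":0},{"x":0,"y":0,"z":0,"rx":0,"ry":0,"rz":0}]';python3 -m crank '[{"x":0,"y":-0.003,"z":0,"rx":0,"ry":0,"rz":0},{"x":0,"y":-0.003,"z":0,"rx":0,"ry":0,"rz":0},{"x":0,"y":0,"z":0,"rx":0,"ry":0,"rz":0}]';python3 -c "
from h import *
c=capture('scene');crop(c,270,125,345,190,10,'pics/e4.png')"
```

```text
t: 15.75
tcp_pos: [521.6, 88.4, 44.4]
tool_rot: [[0.978, 0.207, 0.0], [0.207, -0.978, 0.0], [0.0, -0.0, -1.0]]
ft_force: [0.5, -1.0, -0.8]
width: -0.2
t: 16.12
tcp_pos: [520.3, 94.4, 44.4]
tool_rot: [[0.978, 0.207, -0.0], [0.207, -0.978, 0.0], [-0.0, -0.0, -1.0]]
ft_force: [-0.2, -0.7, -1.3]
width: -0.1
t: 16.5
tcp_pos: [519.1, 100.2, 44.4]
tool_rot: [[0.978, 0.207, -0.0], [0.207, -0.978, 0.0], [-0.0, -0.0, -1.0]]
ft_force: [0.3, -0.4, 0.1]
width: -0.2
```

View pics/e4.png

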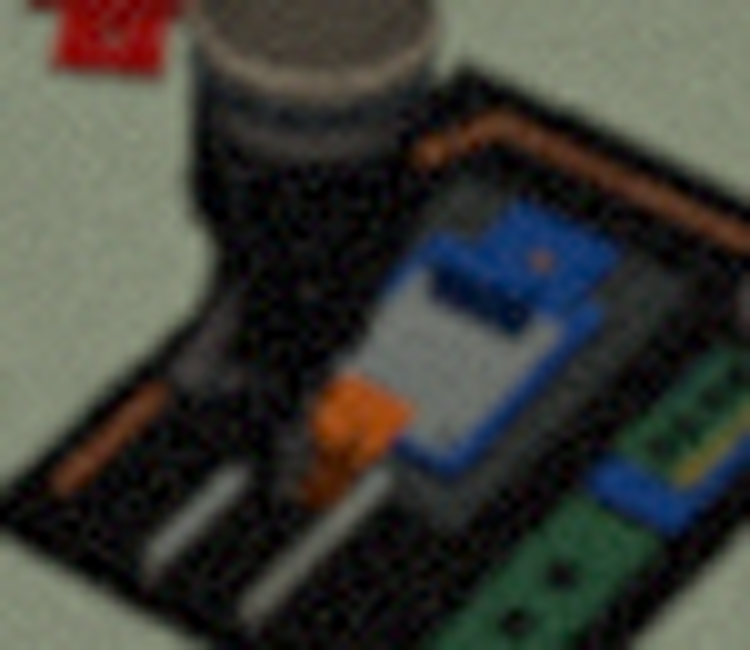

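```bash
python3 -m crank '[{"x":0,"y":-0.003,"z":0,"rx":0,"ry":0,"rz":0},{"x":0,"y":-0.003,"z":0,"rx":0,"ry":0,"rz":0},{"x":0,"y":0,"z":0,"rx":0,"ry":0,"rz":0}]';python3 -m crank '[{"x":0,"y":-0.002,"z":0,"rx":0,"ry":0,"rz":0},{"x":0,"y":0,"z":0,"rx":0,"ry":0,"rz":0}]';python3 -m crank '[{"x":0,"y":-0.002,"z":0,"rx":0,"ry":0,"rz":0},{"x":0,"y":0,"z":0,"rx":0,"ry":0,"rz":0}]';python3 -m crank '[{"x":0,"y":-0.0015,"z":0,"rx":0,"ry":0,"rz":0},{"x":0,"y":0,"z":0,"rx":0,"ry":0,"rz":0}]';python3 -c "
from h import *
c=capture('scene');crop(c,270,125,345,190,10,'pics/e5.png')"
```

```text
t: 16.92
tcp_pos: [517.9, 105.8, 44.4]
tool_rot: [[0.978, 0.207, 0.0], [0.207, -0.978, -0.0], [-0.0, 0.0, -1.0]]
ft_force: [0.6, -3.0, -0.4]
width: 0.1
t: 17.18
tcp_pos: [517.8, 106.4, 44.5]
tool_rot: [[0.978, 0.208, 0.0], [0.208, -0.978, -0.002], [0.0, 0.002, -1.0]]
ft_force: [2.9, -14.1, 0.6]
width: -0.5
t: 17.42
tcp_pos: [517.8, 107.0, 44.5]
tool_rot: [[0.978, 0.208, 0.001], [0.208, -0.978, -0.003], [0.0, 0.003, -1.0]]
ft_force: [4.8, -24.4, 1.0]
width: 0.2
t: 17.68
tcp_pos: [517.7, 107.3, 44.6]
tool_rot: [[0.978, 0.208, 0.001], [0.208, -0.978, -0.005], [0.0, 0.005, -1.0]]
ft_force: [5.8, -31.7, 0.9]
width: -0.3
```

View pics/e5.png

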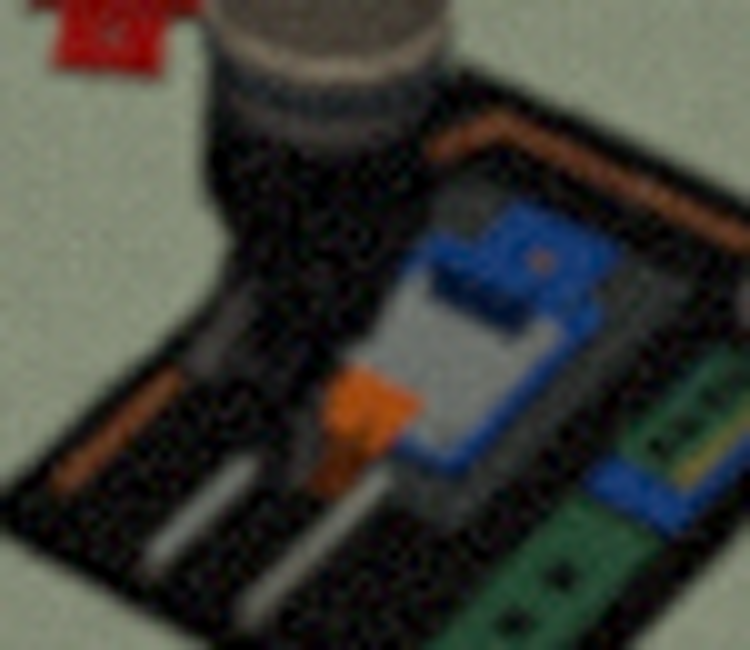

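The force climbed sharply at TCP y≈106, which is a firm stop, and the carrier did not shift. I'll back off and check.

```bash
python3 -m crank '[{"x":0,"y":0.005,"z":0,"rx":0,"ry":0,"rz":0},{"x":0,"y":0.015,"z":0,"rx":0,"ry":0,"rz":0},{"x":0,"y":0.02,"z":-0.02,"rx":0,"ry":0,"rz":0},{"x":0,"y":0.03,"z":-0.05,"rx":0,"ry":0,"rz":0},{"x":0,"y":0.05,"z":-0.05,"rx":0,"ry":0,"rz":0},{"x":0,"y":0.05,"z":0,"rx":0,"ry":0,"rz":0},{"x":0,"y":0.05,"z":0,"rx":0,"ry":0,"rz":0},{"x":0,"y":0.05,"z":0,"rx":0,"ry":0,"rz":0},{"x":0,"y":0.05,"z":0,"rx":0,"ry":0,"rz":0},{"x":0,"y":0.05,"z":0,"rx":0,"ry":0,"rz":0},{"x":0,"y":0,"z":0,"rx":0,"ry":0,"rz":0},{"x":0,"y":0,"z":0,"rx":0,"ry":0,"rz":0}]';python3 -c "
from h import *
c=capture('scene');crop(c,270,125,345,190,10,'pics/f1.png')
c=capture('top');crop(c,120,145,230,235,7,'pics/f2.png');crop(c,0,0,512,384,1.5,'pics/f3.png')"
```

```text
t: 19.23
tcp_pos: [591.6, -244.8, 158.2]
tool_rot: [[0.978, 0.206, -0.001], [0.206, -0.978, 0.001], [-0.001, -0.001, -1.0]]
ft_force: [0.3, 0.4, 0.4]
width: 0.1
```

View pics/f1.png

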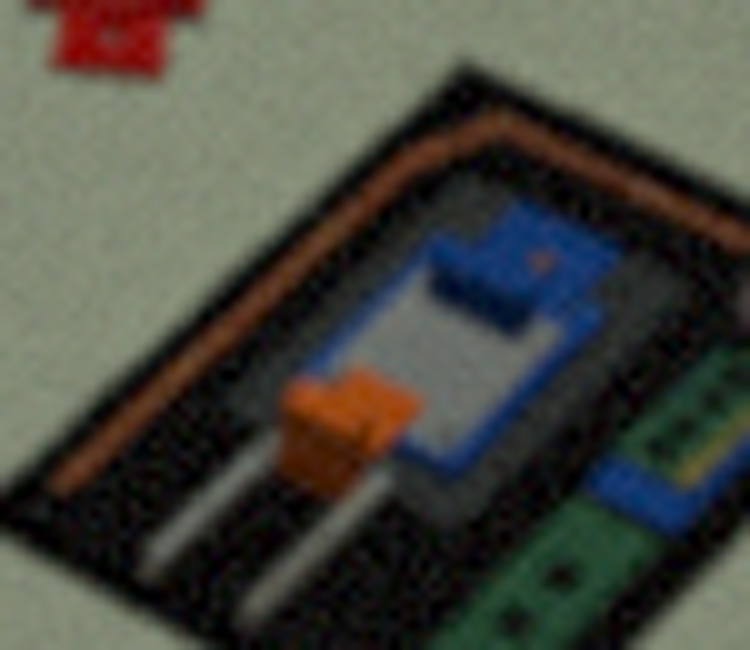

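View pics/f2.png

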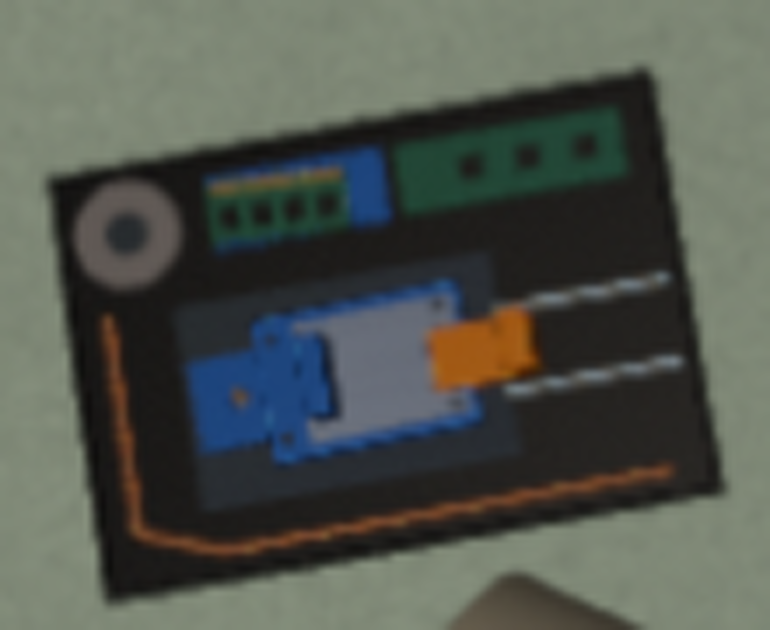

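View pics/f3.png

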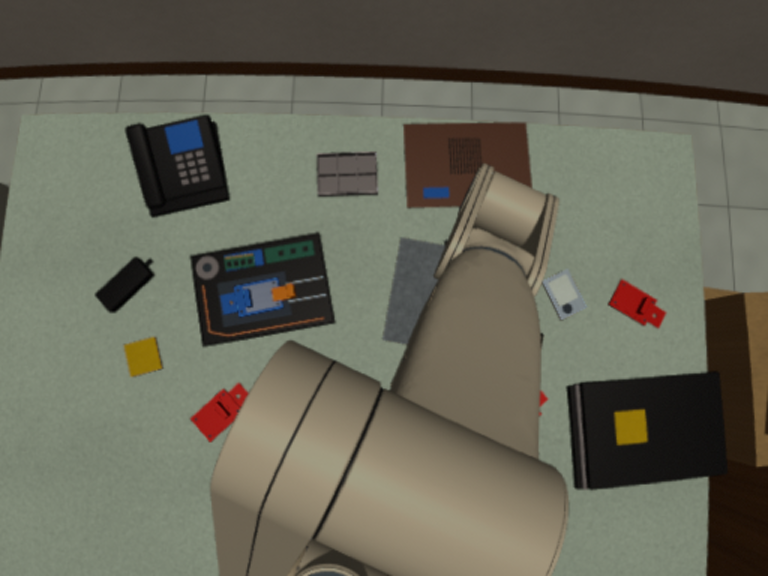

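```bash
python3 - <<'E'
from h import *
c=capture('top');a=np.radians(102);X=np.array([np.cos(a),np.sin(a)]);Y=np.array([-X[1],X[0]]);o=np.array([485.7,266.7])
old=cv2.imread('pics/top0.png')[:,:,::-1]
for n,f in(('old',old),('new',c['frame'])):
    b=(178,178,212,207);u=cv2.resize(f[b[1]:b[3],b[0]:b[2]].astype(np.float32),None,fx=8,fy=8,interpolation=cv2.INTER_CUBIC)
    m=((u[:,:,0]-u[:,:,2])>45).astype(np.uint8);q=max(cv2.findContours(m,0,1)[0],key=cv2.contourArea)[:,0]
    w=(world(c,(q+.5)/8-.5+[b[0],b[1]],28)[:,:2]-o)@np.c_[X,Y]
    print(n,'tip x',np.percentile(w[:,0],[90,97,100]).round(1),'rear',np.percentile(w[:,0],[0,3,10]).round(1),'area',m.sum())
g=[(187,358),(207,455),(255,322),(456,283),(480,415),(285,462)]
P=[[(x+.5)/7-.5+120,(y+.5)/7-.5+145] for x,y in g]
print(((world(c,P,19)[:,:2]-o)@np.c_[X,Y]).round(1))
E
```

```text
old tip x [-125.8 -125.5 -125.3] rear [-178.4 -178.1 -177.7] area 9656
new tip x [-99.6 -99.3 -99. ] rear [-151.1 -150.9 -150.4] area 9312
[[  17.5  -23.3]
 [  14.7   24.6]
 [ -17.6  -34.6]
 [-116.1  -35.7]
 [-117.3   29.2]
 [ -21.8   34.6]]
```

The slide travelled 26–27 mm to a firm stop, the pin stands in the hole, and the carrier is about 2–3° off the laptop's x, inside the 7° limit. The arm is clear, so I'm handing in.

```bash
python3 -c "
from h import *
c=capture('scene');crop(c,0,0,512,384,1.5,'pics/g.png')
print(get_obs()['joint_vel'].round(3)); print(sign_off())"
```

```text
[-0.001 -0.002 -0.005 -0.003  0.001  0.   ]
the job is handed in; nothing more can be done
None
```

View pics/g.png

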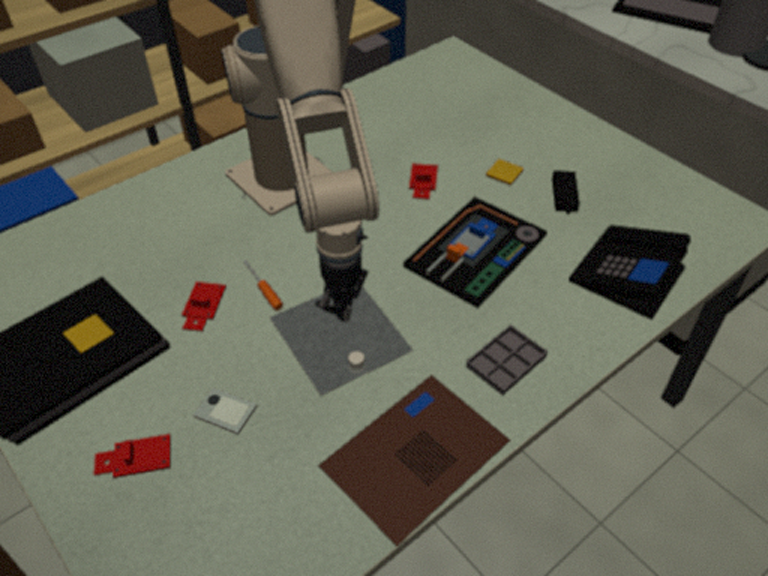

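The blue carrier is seated over the brass pin and the orange slide is pushed home to its stop. I handed the job in at about 19.5 s of the 72 s, and no verdict was reported.

- **Seating:** I found the pin in the pictures and lowered the carrier in small steps. The lug went over the pin on the first try, so no search by feel was needed. Pressing it onto the bay floor gave about 11 N, against the 30 N limit.
- **Slide:** I pushed the tab with the closed fingers to a firm stop, with about 32 N at the wrist at the end, then backed off.
- **Last checks:**
  - The pin shows in the hole in both cameras.
  - The carrier lies about 2–3° off the laptop's x, with a limit of 7°. The individual edges gave 0.6° to 3.3°.
  - The last picture shows the bystanders where they were and the arm clear of everything.
- **Least certain:** From the pictures the slide moved about 26–27 mm. It starts somewhere between 0 and 4 mm, so the reading alone puts it just over the 26 mm needed. The firm stop is what says it is fully home.
- **Disagreement:** The two cameras differed by 2–6 mm on absolute positions, so I positioned the carrier by its offset from the pin within each view.
- **Refused call:** One early move was refused for its format and moved nothing.

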